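Check that the brake lever stops short of the bar

TASK

Check the brake lever, the one whose clamp carries the round fluid pot: with the outside of shut fingers on its front, press it in towards the bar until it stops, without forcing it, hold it there for a second, and let it come all the way out. Then press it in to its stop again and finish while still holding it there with the fingers. Only press, do not pinch the lever or touch the handlebars, do not work the clutch lever (the one with only a thin cable adjuster), and leave everything else where it is.

Things in the scene. Friction and masses are not known exactly. Their poses are not given: they have to be found in the camera images.
- brake_bar: fixed bench stand with half a handlebar: base 110 x 100 x 12 mm and square post (40 mm thick, topped by a clamp block to 145 mm) at y = +110 mm; level bar along own y, axis 130 mm above the table; rubber grip 32 mm thick from y = -15 to -135 mm, end weight to -150 mm. Origin on the table under the bar's middle; z up, +x the lever side. Brake.
- brake_perch: black clamp on that bar at y = +45 mm, carrying the lever on a vertical pivot pin at x = 50, y = +45 mm; origin and axes as its bar stand. On top of it stands a round white fluid pot, 46 mm across with a black cap, its top 174 mm above the table and its centre at x = 22, y = +53 mm.
- brake_press (a point): place to press: on the centre line of the lever's straight round aluminium blade (14 mm thick, 130 mm above the table). Axes turn with the lever: x outwards from the bar (press on the +x side, towards -x), y along the blade, free end at -y, z up. Lever out: x = 80, y = -70 mm in the clamp's axes; at the stop it is 30 mm further in, 27 mm clear of the grip. Free space in front of and below it
- brake_end (a point): centre of the 20 mm ball at the brake lever's free end, 50 mm along the blade from brake_press; axes as there. The blade is straight from here to 70 mm beyond brake_press towards the pivot. At the stop the ball is 10 mm clear of the grip
- brake_lever (a joint): angle of the brake lever, rad: 0 fully out, growing as it is pressed in, 0.26 at its hard stop. A spring returns it: pressing at brake_press takes about 2 N to start and 6 to 7 N just before the stop (a moving push can read up to 12 N on the way), beyond which the force rises steeply
- clutch_bar: fixed bench stand with half a handlebar: base 110 x 100 x 12 mm and square post (40 mm thick, topped by a clamp block to 145 mm) at y = -110 mm; level bar along own y, axis 130 mm above the table; rubber grip 32 mm thick from y = +15 to +135 mm, end weight to +150 mm. Origin on the table under the bar's middle; z up, +x the lever side. Clutch: mirror image of the brake's; either may be on the left.
- clutch_perch: black clamp on that bar at y = -45 mm, carrying the lever on a vertical pivot pin at x = 50, y = -45 mm; origin and axes as its bar stand. No pot on it, only a thin cable adjuster sticking out sideways.
- clutch_lever (a joint): angle of the clutch lever, same shape, size and spring as the brake lever: 0 fully out, 0.26 at its stop; to be left alone
- tape: roll of masking tape lying flat behind the brake bar (side away from the lever), 100 mm across, 25 mm high; origin under its centre
- wrench: steel spanner, 150 mm long, lying behind the clutch bar; origin at its underside
- wax_tin: flat aluminium wax tin, 76 mm across, 32 mm high, standing under the clutch lever; origin under its centre
- polish: black polish bottle, 60 mm across, 170 mm tall, at the table's left side; origin under its centre
- foam_pad: grey round polishing pad, 130 mm across, 26 mm high, near the far edge; origin under its centre
- brush: trim brush, 170 mm long, lying near the far edge; origin at its underside
- jar: white jar with black lid, 64 mm across, 65 mm tall, at the table's right side; origin under its centre

How it is judged (in metres and radians):
On the way, in this order (a step that is already met when the one before it is completed fails the run):
1. the fingers press the brake lever in to its stop and hold it there (value of joint brake_lever above 0.235 rad and contact force between the fingers and brake_perch above 3 N), for 0.5 s.
2. the brake lever comes all the way out again (value of joint brake_lever below 0.03 rad), for 0.1 s.
3. the fingers press the brake lever in to its stop a second time (all of step 1), for 0.2 s.
At the end, for the whole second after the job is handed in: the brake lever is held at its stop (joint above 0.235 of 0.26 rad) by the fingers (contact force above 3 N), the clutch lever is out (below 0.04 rad), and no loose thing has moved 30 mm (all of step 3 and value of joint clutch_lever below 0.04 rad and distance of each of tape, wrench, wax_tin, polish, foam_pad, brush, jar from where it was at the start of the episode below 0.03 m); the arm keeps its last pose, push and grip.
It fails at once if the clutch lever is worked (more than 0.06 rad) (value of joint clutch_lever above 0.06 rad).
It fails at once if the robot touches a handlebar or its stand (over 3 N) (contact force between any of the fingers, the arm and brake_bar above 3 N or contact force between any of the fingers, the arm and clutch_bar above 3 N).
It fails at once if the brake lever is pinched or hooked instead of pressed from its front (grasp point not in front of the blade while the fingers touch it) (contact force between the fingers and brake_perch above 1 N and x of the grasp point in the frame of brake_press below 0.004 m).
It fails at once if the brake lever is forced (over 60 N) (contact force between the fingers and brake_perch above 60 N).
It fails at once if a loose thing is carried off or pushed away (30 mm) (distance of any of tape, wrench, wax_tin, polish, foam_pad, brush, jar from where it was at the start of the episode above 0.03 m).
It also fails if it takes over 45 s, if anything falls off the work surface, if the arm or the gripper's body presses on something with over 40 N, if the wrist force passes 120 N, or if a joint passes its speed limit or range.

ROBOT

A 7-joint arm with a two-finger parallel gripper is mounted at the origin on the work surface. World frame = base frame: x ahead of the robot, y to its left, z up, the work surface at z = 0. Lengths are in mm, angles in rad, forces in N, time in s.
With the tool pointing down it reaches from about 400 to 850 mm from the base axis. Payload 4.5 kg.
Tool frame: the origin (TCP) lies at the very end of the fingers, on their centre line; the grasp point (between the pads) lies 19 mm behind it; z points along the fingers, y is the direction in which the jaws open and shut (so a half turn about z gives the same grasp; the last joint's range is limited). The gripper opens to 85 mm and grips with 20 to 120 N. Pads are 22 mm wide; open, the fingers measure 114 mm over their backs; the gripper's body (76 mm by 85 mm) begins 54 mm behind the grasp point. The pads swing forward as they close: fully open they stand 13 mm farther back than shut.
Start: joints at [1.201, 0.689, -0.195, 1.565, 0.157, 0.902, -0.215], TCP at [245.603, -574.746, 231.317] pointing down, gripper open.
Joint ranges: [-3.01, 3.01], [-0.46, 2.08], [-1.47, 1.51], [0.13, 2.56], [-1, 4.14], [0.04, 2.09], [-2.66, 2.66]. Speed limits (rad/s): [2.57, 2.57, 3.14, 3.14, 3.14, 3.14, 3.14].

INTERFACE

Orientations are given as a unit quaternion [x, y, z, w].
In Python, from station import env gives the robot as it stands.
- The arm moves only by the tool jog_arm, never from a script. Its argument "steps" is a list of rows, each an object with "dp": the shift along the tool's x, y, z in units of 30 mm (1.0 is 30 mm), a list of three; "turn": the turn, a rotation vector about the tool's x, y, z in rad, a list of three. A call has 1 to 20 rows; each row shifts and turns the commanded pose from where the row before left it, along the tool's axes as they then stand; what a row does not reach is not made up. A row lasts 1/8 s, in which the tool goes at most 62.5 mm and 10.7 degrees, less where a joint would pass 70% of its speed; a pose out of reach is approached as far as the arm can. A call is refused whole if a number of a shift passes 1 or a number of a turn 0.188, either way. A call with a gripper value outside its range is refused whole. "fingers" is the opening, from 0 (shut) to 1 (fully open), set as the call begins (left out, the last holds). The fingers move at their own pace and stop on an object; "force" is the grip in N (left out, the last holds). Time passes only in rows, so rows that do not move let the fingers close. It gives the time, the measured TCP pose, the force and the opening at its end, in the units of the state.
- env.read_state(): the state, without advancing time (a new reading comes with each control period).
- env.read_camera(name): name is "scene" or "top" or "wrist"; returns a dict with "color" (400x640x3 uint8, red, green, blue), "depth" (400x640 float32, mm along the optical axis (not along the pixel's ray), 0 where there is no reading), "K" (3x3 intrinsics, pixels), "dist" ([k1, k2, p1, p2, k3] as OpenCV has them; the pictures are not rectified), "rvec" (rotation vector, rad) and "tvec" (3), from world to camera coordinates, as OpenCV has them; the wrist camera has in their place "T_tool_cam" (4x4, takes a point from camera to tool coordinates, whose origin is the TCP and whose axes are the flange's). Camera axes: x right, y down, z forward; pixel columns grow to the right and rows downward; lengths in mm; the calibration is good to about 2 mm. A picture is of the moment at which its call begins: read the wrist's pose just before it.
- env.close_job(): hands the job in, once; it reports no verdict.
Trained networks look in a picture, given as the dict that the camera call returned (one of the last four; its "shot" number tells which), for a name from the list of things; names that differ only in an ending like _2 or _b are one class to them, and where a whole thing is asked for, a point or a joint stands for the part that bears it (a point fixed in the world has none). Each returns a list of dicts, best first, with "conf" (0 to 1); they miss things now and then, are a little off and sometimes report something else, mostly with a low value. They report only what shows in the picture. A call takes as long as a camera call.
- env.boxes_of(label, picture): "rect" ([left, top, width, height] in pixels, round what is visible of it).
The state is a dict: "t": time; "joint_pos": joint angles; "joint_vel": joint speeds; "joint_efforts": joint torques, N m; "tool_pos": TCP position; "ee_rot": TCP orientation; "contact_force": force on the tool from outside, world axes, zero at the start; "wrist_torque": the same for the moment, N m; "gripper_width": finger opening in mm.
Only numpy, scipy, OpenCV 4.12 (cv2) and the standard library are available. Lean on these libraries where they do the work, as an engineer would, in place of code of your own. Each camera call takes 0.05 s, during which the arm holds its last target.

## Working session

There is one attempt and no reset: what is moved stays moved. The work goes in short steps, Python scripts to look and compute and a tool call to move; the robot and the scene stay as the last step left them, time stands still between calls to the robot, and variables do not carry over. Pictures are saved under pics/ and viewed, and the job is handed in when it is done.

Besides the shell and the picture viewer there is one more tool, called after "Request:" as name(argument=value, ...), one argument or row to a line, values as JSON. jog_arm: Moves the arm, as the interface text tells. Its arguments: {"type":"object","properties":{"steps":{"type":"array","items":{"type":"object","properties":{"dp":{"type":"array","items":{"type":"number"}},"turn":{"type":"array","items":{"type":"number"}}}}},"fingers":{"type":"number"},"force":{"type":"number"}},"required":["steps"]}

```bash
ls; mkdir -p pics; cat > h.py <<'E'
import numpy as np, cv2
from station import env
from scipy.spatial.transform import Rotation as R
def save(n,p): cv2.imwrite(f'pics/{n}.png',p['color'][:,:,::-1])
def w2c(p):
    return R.from_rotvec(np.ravel(p['rvec'])).as_matrix(), np.ravel(p['tvec'])
def cloud(p):
    d=p['depth'];h,w=d.shape
    u,v=np.meshgrid(np.arange(w),np.arange(h))
    pts=np.stack([u,v],-1).reshape(-1,1,2).astype(np.float64)
    n=cv2.undistortPoints(pts,np.array(p['K']),np.array(p['dist'])).reshape(h,w,2)
    c=np.dstack([n*d[...,None],d])
    if 'rvec' in p:
        r,t=w2c(p); return (c-t)@r
    T=np.array(p['T_tool_cam']); return c@T[:3,:3].T+T[:3,3]
def proj(p,P):
    return cv2.projectPoints(np.array(P,float).reshape(-1,1,3),np.array(p['rvec'],float),np.array(p['tvec'],float),np.array(p['K']),np.array(p['dist']))[0].reshape(-1,2)
E
python3 - <<'E'
from h import *
print(env.read_state())
for n in ('scene','top'):
    p=env.read_camera(n); save(n+'0',p)
    for l in ('brake_perch','brake_bar','clutch_perch','clutch_bar','brake_press','tape','wax_tin'):
        print(n,l,[(round(b['conf'],2),np.round(b['rect']).tolist()) for b in env.boxes_of(l,p)][:3])
E
```

```text
pics
{'t': 0.0, 'joint_pos': array([ 1.20077865,  0.69002145, -0.19447309,  1.56637097,  0.15732788,
        0.90246524, -0.21507278]), 'joint_vel': array([-1.72435909e-03,  6.24991237e-04, -2.72470740e-04,  3.30287228e-04,
        1.01452463e-04,  5.61609317e-04,  5.29898830e-05]), 'joint_efforts': array([ 2.82614010e-04, -5.39596510e+01, -1.26642723e+00, -1.58542961e+01,
        9.08932881e-03,  9.56881733e-03,  1.84299978e-05]), 'tool_pos': array([ 245.25241588, -574.15906358,  230.45244308]), 'ee_rot': array([ 9.79675040e-01,  2.00588980e-01, -2.73202998e-04, -8.95889600e-04]), 'contact_force': array([ 0.45817634, -0.70588354, -0.09778209]), 'wrist_torque': array([-0.05326135, -0.00113963,  0.01141291]), 'gripper_width': 85.61843863788431}
scene brake_perch [(0.79, [214.0, 180.0, 66.0, 41.0])]
scene brake_bar [(0.98, [206.0, 180.0, 103.0, 52.0]), (0.45, [216.0, 199.0, 60.0, 20.0])]
scene clutch_perch [(0.66, [349.0, 169.0, 65.0, 24.0]), (0.48, [152.0, 224.0, 24.0, 30.0])]
scene clutch_bar [(0.62, [314.0, 159.0, 98.0, 63.0]), (0.2, [146.0, 226.0, 28.0, 28.0])]
scene brake_press [(0.63, [215.0, 203.0, 61.0, 18.0])]
scene tape []
scene wax_tin [(0.93, [383.0, 192.0, 21.0, 20.0]), (0.71, [215.0, 203.0, 63.0, 19.0])]
top brake_perch [(0.82, [348.0, 187.0, 61.0, 33.0])]
top brake_bar [(0.81, [314.0, 199.0, 104.0, 34.0]), (0.66, [357.0, 188.0, 53.0, 12.0]), (0.36, [445.0, 199.0, 24.0, 21.0])]
top clutch_perch [(0.76, [209.0, 188.0, 69.0, 35.0]), (0.65, [353.0, 188.0, 62.0, 7.0])]
top clutch_bar [(0.63, [202.0, 203.0, 101.0, 36.0])]
top brake_press [(0.51, [358.0, 189.0, 55.0, 2.0])]
top tape [(0.78, [358.0, 233.0, 34.0, 26.0])]
top wax_tin [(0.86, [217.0, 193.0, 28.0, 20.0])]
```

View pics/scene0.png

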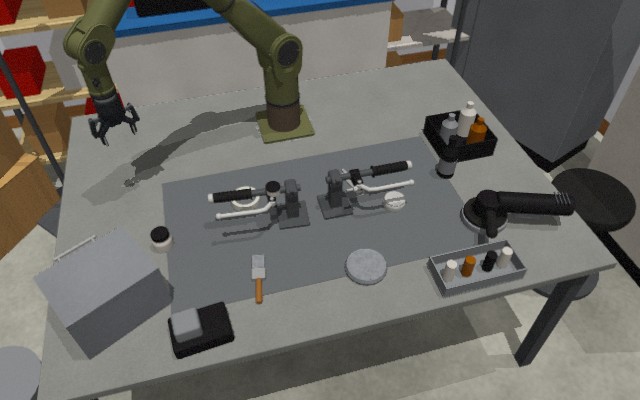

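View pics/top0.png

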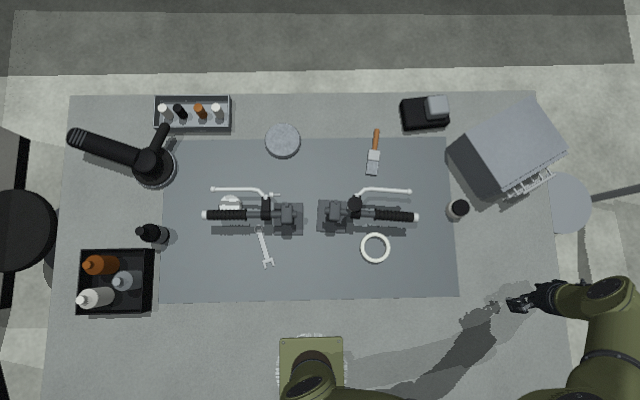

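The brake lever (with the pot at top-view px (355,203)) is the right-hand one. Its blade runs from (362,189) to the ball at (409,191), on the far side from the robot. The tape is at (375,247). Next I'll measure it in 3D.

```bash
python3 - <<'E'
from h import *
for n,rect in (('top',(310,180,112,60)),('scene',(200,170,110,65))):
    p=env.read_camera(n); C=cloud(p)
    x,y,w,h=rect
    c=C[y:y+h,x:x+w].reshape(-1,3); col=p['color'][y:y+h,x:x+w].reshape(-1,3).astype(int)
    z=c[:,2]; ok=(z>60)
    print(n,'tbl',np.median(C[150:180,300:340].reshape(-1,3)[:,2]) if n=='top' else '')
    c=c[ok];col=col[ok]
    print(np.round(np.percentile(c,[0,2,25,50,75,98,100],axis=0)).tolist())
    br=(col.min(1)>120)
    b=c[br]
    print('bright',len(b)); 
    b=b[np.argsort(b[:,1])]
    for q in b[::max(1,len(b)//45)]: print(np.round(q).astype(int).tolist(),end=' ')
    print()
    big=cv2.resize(p['color'][y:y+h,x:x+w],None,fx=7,fy=7,interpolation=cv2.INTER_CUBIC)
    cv2.imwrite(f'pics/{n}_c.png',big[:,:,::-1])
    print(p['K'][0][0], (-w2c(p)[0].T@w2c(p)[1]).round())
E
```

```text
top tbl 2.7827496834021503
[[341.0, -337.0, 62.0], [460.0, -327.0, 130.0], [479.0, -256.0, 138.0], [492.0, -177.0, 143.0], [519.0, -119.0, 147.0], [568.0, -53.0, 178.0], [573.0, 16.0, 1287.0]]
bright 275
[477, -337, 144] [465, -334, 140] [484, -332, 140] [468, -330, 144] [483, -327, 145] [484, -326, 141] [470, -323, 147] [554, -319, 137] [559, -314, 144] [556, -312, 141] [553, -309, 141] [551, -304, 135] [556, -299, 142] [554, -294, 136] [561, -288, 137] [554, -284, 137] [564, -279, 135] [560, -274, 141] [555, -269, 137] [555, -265, 138] [556, -261, 131] [561, -256, 138] [561, -250, 138] [565, -245, 134] [565, -241, 138] [562, -235, 135] [565, -232, 135] [568, -225, 137] [565, -222, 139] [559, -216, 135] [562, -212, 138] [563, -207, 133] [572, -201, 134] [569, -197, 138] [573, -192, 132] [569, -188, 136] [569, -181, 137] [569, -178, 138] [565, -174, 141] [562, -171, 141] [556, -168, 140] [553, -162, 137] [551, -159, 136] [542, -153, 149] [545, -147, 148] [341, 16, 1287] 
374.7979129432497 [ 341.   16. 1287.]
scene tbl 
[[464.0, -341.0, 60.0], [473.0, -330.0, 73.0], [492.0, -263.0, 13
[... 303 characters left out ...]
6, -308, 139] [563, -303, 136] [555, -298, 140] [564, -294, 138] [555, -290, 137] [562, -285, 134] [559, -281, 139] [1604, -277, 1243] [566, -273, 139] [558, -269, 138] [566, -264, 137] [562, -260, 139] [568, -255, 136] [559, -250, 138] [569, -246, 139] [564, -242, 141] [567, -237, 134] [565, -233, 140] [567, -228, 136] [562, -223, 139] [574, -219, 140] [563, -214, 137] [574, -210, 137] [573, -207, 141] [570, -203, 141] [572, -198, 133] [569, -194, 137] [561, -189, 136] [570, -185, 136] [567, -181, 141] [566, -176, 129] [570, -172, 140] [561, -168, 134] [558, -164, 135] [558, -161, 138] [552, -157, 136] [550, -153, 137] [540, -150, 153] [538, -146, 150] 
496.3019883969742 [1604. -277. 1243.]
```

```bash
python3 - <<'E'
from h import *
B=[];G=[]
for n,rect in (('top',(310,180,112,60)),('scene',(200,170,110,65))):
    p=env.read_camera(n); C=cloud(p)
    x,y,w,h=rect
    c=C[y:y+h,x:x+w].reshape(-1,3); col=p['color'][y:y+h,x:x+w].reshape(-1,3).astype(int)
    br=(col.min(1)>110)&(c[:,0]>545)&(c[:,0]<590)&(c[:,2]>125)&(c[:,2]<150)
    bl=br&(c[:,1]>-295)&(c[:,1]<-195)
    f=np.polyfit(c[bl,1],c[bl,0],1); print(n,'blade x=',f, 'yaw',np.arctan(f[0]),'at -262',np.polyval(f,-262),'z',np.percentile(c[bl,2],[10,50,90]).round(1), 'end y',c[br,1].min())
    ball=br&(c[:,1]<-302); print('ball mid',c[ball].mean(0).round(1),ball.sum())
    g=(c[:,0]>440)&(c[:,0]<510)&(c[:,1]>-312)&(c[:,1]<-210)&(c[:,2]>125)&(c[:,2]<155)&(col.max(1)<90)
    f=np.polyfit(c[g,1],c[g,0],1); print('grip',f,np.arctan(f[0]),np.polyval(f,-262),g.sum())
    e=(c[:,0]>440)&(c[:,0]<510)&(c[:,2]>110)&(c[:,2]<155); print('end wt y',np.percentile(c[e,1],[0,1,3]).round())
    pot=(c[:,2]>164)&(c[:,2]<190); print('pot',c[pot].mean(0).round(1),pot.sum())
E
```

```text
top blade x= [9.65324306e-02 5.85339942e+02] yaw 0.09623424987015175 at -262 560.0484448418721 z [132.8 137.  140. ] end y -323.4976363997163
ball mid [ 555.4 -312.8  137.2] 33
grip [1.00107886e-01 5.04714391e+02] 0.09977546951285449 478.4861244173612 338
end wt y [-337. -332. -327.]
pot [ 513.7 -136.8  174.3] 180
scene blade x= [9.79245112e-02 5.89747590e+02] yaw 0.09761329362295612 at -262 564.0913679725912 z [132.3 137.  140.1] end y -326.3961776769513
ball mid [ 558.9 -314.5  136.4] 40
grip [1.05205804e-01 5.16847278e+02] 0.1048202126724702 489.2833572840341 325
end wt y [-341. -337. -333.]
pot [ 519.3 -140.4  174.9] 151
```

View pics/top_c.png

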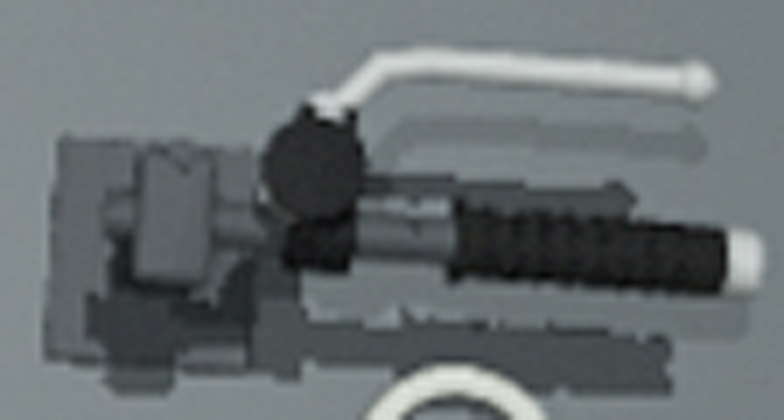

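View pics/scene_c.png

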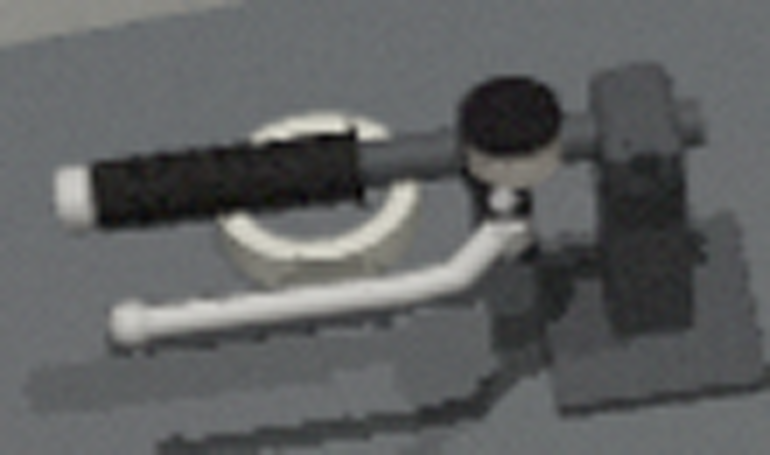

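The fits agree with the given sizes: blade top at z≈137 (130+7) and pot top at 174. The blade lies parallel to the bar at yaw −0.098. The ball is at about (557,−313), which puts brake_press at about (562,−264). I'll turn and travel high, with the fingers shut.

Request:
jog_arm(
  fingers=0,
  force=40,
  steps=[
    {"dp": [0,0,0],"turn": [0,0,0.16]},
    {"dp": [0,0,0],"turn": [0,0,0.16]},
    {"dp": [0,0,0],"turn": [0,0,0.16]},
    {"dp": [0,0,0],"turn": [0,0,0.155]},
    {"dp": [0.74,-0.964,0],"turn": [0,0,0]},
    {"dp": [0.74,-0.964,0],"turn": [0,0,0]},
    {"dp": [0.74,-0.964,0],"turn": [0,0,0]},
    {"dp": [0.74,-0.964,0],"turn": [0,0,0]},
    {"dp": [0.74,-0.964,0],"turn": [0,0,0]},
    {"dp": [0.74,-0.964,0],"turn": [0,0,0]},
    {"dp": [0.74,-0.964,0],"turn": [0,0,0]},
    {"dp": [0.74,-0.964,0],"turn": [0,0,0]},
    {"dp": [0.74,-0.964,0],"turn": [0,0,0]},
    {"dp": [0.74,-0.964,0],"turn": [0,0,0]},
    {"dp": [0.74,-0.964,0],"turn": [0,0,0]},
    {"dp": [0.74,-0.964,0],"turn": [0,0,0]},
    {"dp": [0.74,-0.964,0],"turn": [0,0,0]},
    {"dp": [0,0,0],"turn": [0,0,0]},
  ],
)

```text
t: 3.25
tool_pos: [615.7, -270.5, 230.9]
ee_rot: [0.994, -0.112, 0.001, -0.002]
contact_force: [0.4, 0.1, 0.4]
gripper_width: 0.1
```

```bash
cat > wr.py <<'E'
from h import *
import sys
s=env.read_state(); p=env.read_camera('wrist'); save(sys.argv[1],p)
C=cloud(p)@R.from_quat(s['ee_rot']).as_matrix().T+s['tool_pos']
c=C.reshape(-1,3); col=p['color'].reshape(-1,3).astype(int); ok=(p['depth'].ravel()>0)
br=ok&(col.min(1)>110)&(c[:,2]>120)&(c[:,2]<150)&(c[:,0]>510)&(c[:,0]<600)&(c[:,1]>-300)&(c[:,1]<-190)
print(br.sum())
if br.sum()>20:
    f=np.polyfit(c[br,1],c[br,0],1);print(f,'at -268:',np.polyval(f,-268),np.percentile(c[br],[2,50,98],axis=0).round(1).tolist())
print([(b['conf'],b['rect']) for b in env.boxes_of('brake_press',p)])
t=env.read_camera('top'); save(sys.argv[1]+'_top',t)
E
python3 wr.py w1
```

```text
870
[9.11149356e-02 5.87643316e+02] at -268: 563.2245137453423 [[555.1, -298.8, 128.9], [566.6, -219.6, 135.7], [573.8, -191.3, 137.7]]
[(0.73, [214.3, 235.0, 182.7, 63.5])]
```

View pics/w1.png

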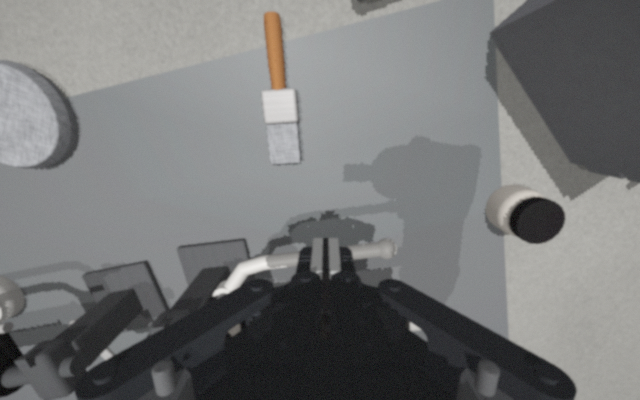

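View pics/w1_top.png

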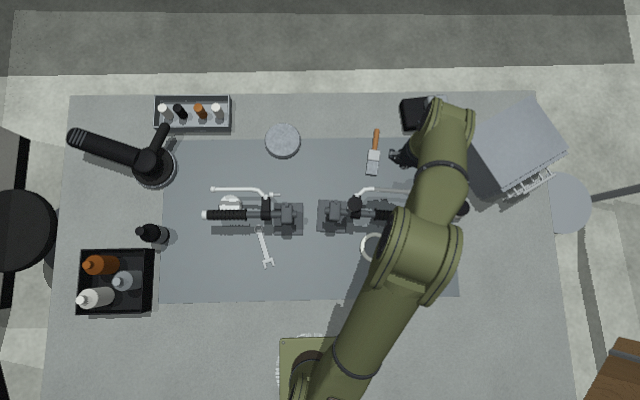

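The wrist view agrees: blade from px (250,262) to ball (390,248), fingertips at (325,260) in front of it, and blade axis x≈563 at y≈−268. Next I'll descend in the free space in front of it.

Request:
jog_arm(
  steps=[
    {"dp": [0,0,0.8],"turn": [0,0,0]},
    {"dp": [0,0,0.8],"turn": [0,0,0]},
    {"dp": [0,0,0.8],"turn": [0,0,0]},
    {"dp": [0,0,0.8],"turn": [0,0,0]},
    {"dp": [0,0,0.8],"turn": [0,0,0]},
    {"dp": [-0.3,-0.1,0],"turn": [0,0,0]},
    {"dp": [0,0,0],"turn": [0,0,0]},
  ],
)

```text
t: 4.28
tool_pos: [603.7, -270.5, 112.3]
ee_rot: [0.993, -0.116, -0.0, 0.0]
contact_force: [-0.1, -0.1, 0.2]
gripper_width: -0.3
```

```bash
python3 - <<'E'
from h import *
s=env.read_state();print(s['t'],s['tool_pos'],s['contact_force'],s['ee_rot'])
p=env.read_camera('scene'); x,y,w,h=190,140,120,90
cv2.imwrite('pics/s2.png',cv2.resize(p['color'][y:y+h,x:x+w],None,fx=6,fy=6,interpolation=2)[:,:,::-1])
E
```

```text
4.275 [ 603.65415542 -270.49418322  112.25705892] [-0.12789335 -0.0909728   0.22025987] [ 9.93265411e-01 -1.15861019e-01 -7.35583165e-05  2.06739379e-04]
```

View pics/s2.png

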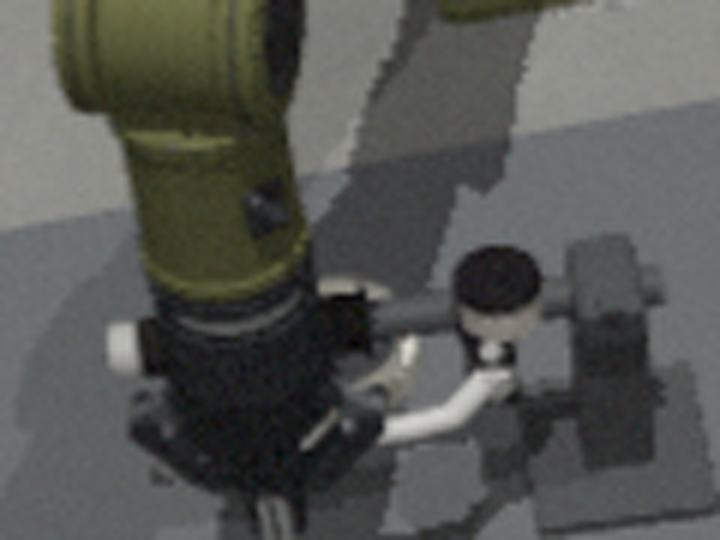

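Request:
jog_arm(
  steps=[
    {"dp": [-0.17,0.02,0],"turn": [0,0,0]},
    {"dp": [-0.17,0.02,0],"turn": [0,0,0]},
    {"dp": [-0.17,0.02,0],"turn": [0,0,0]},
    {"dp": [-0.17,0.02,0],"turn": [0,0,0]},
    {"dp": [0,0,0],"turn": [0,0,0]},
  ],
)

```text
t: 4.95
tool_pos: [583.6, -267.7, 111.3]
ee_rot: [0.993, -0.115, -0.0, 0.0]
contact_force: [-0.2, -0.4, -0.8]
gripper_width: 0.3
```

Request:
jog_arm(
  steps=[
    {"dp": [-0.17,0.02,0],"turn": [0,0,0]},
    {"dp": [-0.17,0.02,0],"turn": [0,0,0]},
    {"dp": [0,0,0],"turn": [0,0,0]},
  ],
)

```text
t: 5.32
tool_pos: [574.5, -267.2, 111.6]
ee_rot: [0.993, -0.116, 0.001, 0.001]
contact_force: [3.0, -1.4, -0.9]
gripper_width: 0.2
```

Contact came at about x≈580, as expected, so the stop should be near x≈549. I'll keep pressing.

Request:
jog_arm(
  steps=[
    {"dp": [-0.17,0.03,0],"turn": [0,0,0]},
    {"dp": [-0.17,0.03,0],"turn": [0,0,0]},
    {"dp": [-0.17,0.03,0],"turn": [0,0,0]},
    {"dp": [0,0,0],"turn": [0,0,0]},
  ],
)

```text
t: 5.82
tool_pos: [559.9, -268.1, 112.0]
ee_rot: [0.993, -0.116, 0.002, 0.002]
contact_force: [5.1, -6.2, -2.4]
gripper_width: -0.1
```

Request:
jog_arm(
  steps=[
    {"dp": [-0.12,0.02,0],"turn": [0,0,0]},
    {"dp": [-0.12,0.02,0],"turn": [0,0,0]},
    {"dp": [0,0,0],"turn": [0,0,0]},
  ],
)

```text
t: 6.2
tool_pos: [553.3, -268.3, 112.1]
ee_rot: [0.993, -0.116, 0.003, 0.002]
contact_force: [5.9, -6.1, -3.7]
gripper_width: -0.4
```

Request:
jog_arm(
  steps=[
    {"dp": [-0.08,0.05,0],"turn": [0,0,0]},
    {"dp": [0,0,0],"turn": [0,0,0]},
  ],
)

```text
t: 6.45
tool_pos: [551.0, -268.3, 112.1]
ee_rot: [0.993, -0.116, 0.003, 0.002]
contact_force: [6.5, -3.9, -3.4]
gripper_width: -0.1
```

Request:
jog_arm(
  steps=[
    {"dp": [-0.08,0.05,0],"turn": [0,0,0]},
    {"dp": [0,0,0],"turn": [0,0,0]},
  ],
)

```text
t: 6.7
tool_pos: [548.6, -268.4, 112.1]
ee_rot: [0.993, -0.115, 0.003, 0.001]
contact_force: [5.9, -3.2, -2.2]
gripper_width: 0.2
```

Request:
jog_arm(
  steps=[
    {"dp": [-0.07,0.03,0],"turn": [0,0,0]},
    {"dp": [0,0,0],"turn": [0,0,0]},
  ],
)

```text
t: 6.95
tool_pos: [547.9, -268.4, 112.2]
ee_rot: [0.993, -0.115, 0.005, 0.001]
contact_force: [8.3, -2.1, -3.7]
gripper_width: 0.5
```

Request:
jog_arm(
  steps=[
    {"dp": [-0.07,0.03,0],"turn": [0,0,0]},
    {"dp": [0,0,0],"turn": [0,0,0]},
  ],
)

```text
t: 7.2
tool_pos: [547.7, -268.5, 112.3]
ee_rot: [0.993, -0.115, 0.006, 0.001]
contact_force: [11.3, -2.4, -6.5]
gripper_width: 0.1
```

The position has stalled at x≈547.7 while the force rises to 11 N, so this is the stop. I'll hold for over a second and check the lever in the wrist view.

Request:
jog_arm(
  steps=[
    {"dp": [-0.03,0,0],"turn": [0,0,0]},
    {"dp": [0,0,0],"turn": [0,0,0]},
    {"dp": [0,0,0],"turn": [0,0,0]},
    {"dp": [0,0,0],"turn": [0,0,0]},
    {"dp": [0,0,0],"turn": [0,0,0]},
    {"dp": [0,0,0],"turn": [0,0,0]},
    {"dp": [0,0,0],"turn": [0,0,0]},
    {"dp": [0,0,0],"turn": [0,0,0]},
    {"dp": [0,0,0],"turn": [0,0,0]},
  ],
)

```text
t: 8.32
tool_pos: [547.6, -268.5, 112.4]
ee_rot: [0.993, -0.115, 0.007, 0.001]
contact_force: [12.4, -2.8, -6.9]
gripper_width: -0.2
```

```bash
cat > chk.py <<'E'
from h import *
import sys
s=env.read_state(); print(s['t'],s['tool_pos'].round(1),s['contact_force'].round(1))
p=env.read_camera('wrist'); save(sys.argv[1],p)
C=cloud(p)@R.from_quat(s['ee_rot']).as_matrix().T+s['tool_pos']
t=env.read_camera('scene'); x,y,w,h=190,140,120,90
cv2.imwrite(f'pics/{sys.argv[1]}_s.png',cv2.resize(t['color'][y:y+h,x:x+w],None,fx=6,fy=6,interpolation=2)[:,:,::-1])
Cs=cloud(t)
for nm,c,q in(('wrist',C,p),('scene',Cs,t)):
    c=c.reshape(-1,3); col=q['color'].reshape(-1,3).astype(int); ok=q['depth'].ravel()>0
    br=ok&(col.min(1)>110)&(c[:,2]>122)&(c[:,2]<150)&(c[:,0]>500)&(c[:,0]<600)&(c[:,1]>-335)&(c[:,1]<-185)
    if br.sum()>20:
        b=c[br]; f=np.polyfit(b[:,1],b[:,0],1); r=np.abs(b[:,0]-np.polyval(f,b[:,1])); b=b[r<10];f=np.polyfit(b[:,1],b[:,0],1)
        print(nm,len(b),'yaw',np.arctan(f[0]),'lever angle~',np.arctan(f[0])-0.098,b.min(0).round(),b.max(0).round())
    else: print(nm,br.sum())
E
python3 chk.py c1
```

```text
8.325 [ 547.6 -268.5  112.4] [12.4 -2.8 -6.9]
wrist 2637 yaw -0.001743545769074042 lever angle~ -0.09974354576907404 [ 547. -279.  122.] [ 565. -185.  150.]
scene 51 yaw 0.32288831426146225 lever angle~ 0.22488831426146225 [ 543. -236.  131.] [ 567. -185.  145.]
```

View pics/c1.png

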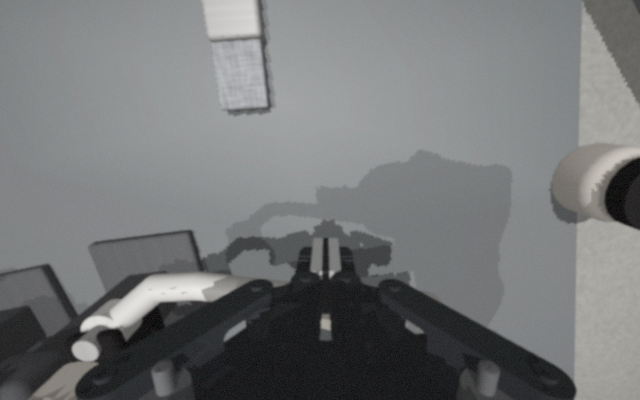

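View pics/c1_s.png

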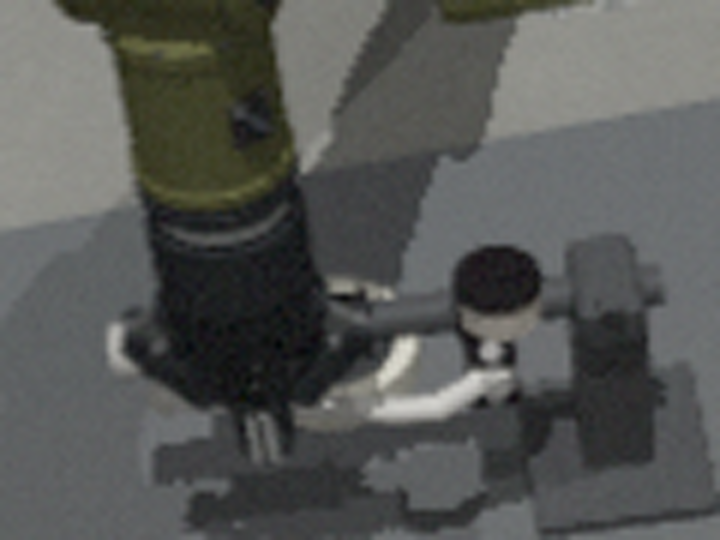

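It's clearly the stop: 2.4 mm of command gave only 0.2 mm of travel and +3 N. The scene blade fit reads about 0.22 rad, but it's noisy with few pixels. Now I'll release fully.

Request:
jog_arm(
  steps=[
    {"dp": [0.2,-0.04,0],"turn": [0,0,0]},
    {"dp": [0.2,-0.04,0],"turn": [0,0,0]},
    {"dp": [0.2,-0.04,0],"turn": [0,0,0]},
    {"dp": [0.2,-0.04,0],"turn": [0,0,0]},
    {"dp": [0.2,-0.04,0],"turn": [0,0,0]},
    {"dp": [0.2,-0.04,0],"turn": [0,0,0]},
    {"dp": [0.2,-0.04,0],"turn": [0,0,0]},
    {"dp": [0.2,-0.04,0],"turn": [0,0,0]},
    {"dp": [0.1,0,0],"turn": [0,0,0]},
    {"dp": [0,0,0],"turn": [0,0,0]},
    {"dp": [0,0,0],"turn": [0,0,0]},
  ],
)

```text
t: 9.8
tool_pos: [591.9, -270.0, 111.2]
ee_rot: [0.993, -0.115, -0.0, 0.0]
contact_force: [0.1, 0.1, -0.2]
gripper_width: 0.2
```

```bash
python3 chk.py c2
```

```text
9.8 [ 591.9 -270.   111.2] [ 0.1  0.1 -0.2]
wrist 420 yaw 0.15616802740830366 lever angle~ 0.05816802740830365 [ 549. -327.  126.] [ 573. -211.  138.]
scene 42 yaw -0.08962258046505221 lever angle~ -0.1876225804650522 [ 562. -222.  130.] [ 578. -186.  143.]
```

View pics/c2_s.png

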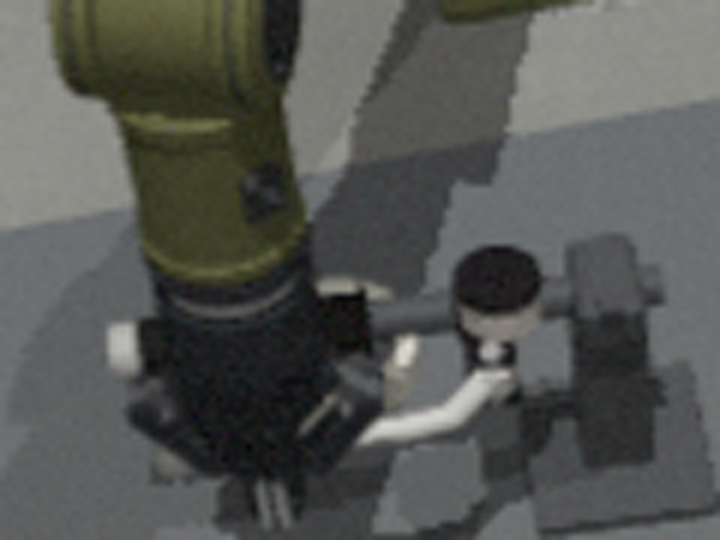

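The lever is back out: force is zero, the fingers are 12 mm off the contact point, and the lever looks the same as before the first press. Second press now.

Request:
jog_arm(
  steps=[
    {"dp": [-0.2,0.04,0],"turn": [0,0,0]},
    {"dp": [-0.2,0.04,0],"turn": [0,0,0]},
    {"dp": [-0.2,0.04,0],"turn": [0,0,0]},
    {"dp": [-0.2,0.04,0],"turn": [0,0,0]},
    {"dp": [-0.2,0.04,0],"turn": [0,0,0]},
    {"dp": [-0.2,0.05,0],"turn": [0,0,0]},
    {"dp": [-0.15,0.05,0],"turn": [0,0,0]},
    {"dp": [-0.15,0.05,0],"turn": [0,0,0]},
    {"dp": [0,0,0],"turn": [0,0,0]},
  ],
)

```text
t: 11.02
tool_pos: [548.3, -271.3, 112.1]
ee_rot: [0.993, -0.116, 0.003, 0.001]
contact_force: [4.9, -4.2, -2.8]
gripper_width: -0.3
```

Request:
jog_arm(
  steps=[
    {"dp": [-0.08,0.03,0],"turn": [0,0,0]},
    {"dp": [-0.08,0.02,0],"turn": [0,0,0]},
    {"dp": [0,0,0],"turn": [0,0,0]},
  ],
)

```text
t: 11.4
tool_pos: [546.7, -271.3, 112.3]
ee_rot: [0.993, -0.115, 0.006, 0.001]
contact_force: [11.2, -4.2, -6.2]
gripper_width: 0.1
```

Request:
jog_arm(
  steps=[
    {"dp": [-0.06,0.01,0],"turn": [0,0,0]},
    {"dp": [0,0,0],"turn": [0,0,0]},
    {"dp": [0,0,0],"turn": [0,0,0]},
    {"dp": [0,0,0],"turn": [0,0,0]},
    {"dp": [0,0,0],"turn": [0,0,0]},
    {"dp": [0,0,0],"turn": [0,0,0]},
    {"dp": [0,0,0],"turn": [0,0,0]},
    {"dp": [0,0,0],"turn": [0,0,0]},
  ],
)

```text
t: 12.4
tool_pos: [546.5, -271.3, 112.4]
ee_rot: [0.993, -0.115, 0.008, 0.001]
contact_force: [13.4, -4.1, -9.4]
gripper_width: -0.0
```

```bash
python3 chk.py c3; python3 - <<'E'
from h import *
t=env.read_camera('top'); save('c3_top',t)
for n,b in (('tape',0),('wrench',0),('wax_tin',0),('clutch_perch',0),('jar',0)): print(n,[np.round(q['rect']).tolist() for q in env.boxes_of(n,t)][:1])
E
```

```text
12.4 [ 546.5 -271.3  112.4] [13.4 -4.1 -9.4]
wrist 2808 yaw 0.014779877728402634 lever angle~ -0.08322012227159736 [ 545. -281.  122.] [ 565. -185.  150.]
scene 55 yaw 0.31953174612047874 lever angle~ 0.22153174612047874 [ 542. -238.  129.] [ 566. -185.  144.]
tape [[359.0, 234.0, 25.0, 30.0]]
wrench [[258.0, 227.0, 15.0, 40.0]]
wax_tin [[221.0, 193.0, 23.0, 16.0]]
clutch_perch []
jar []
```

View pics/c3_s.png

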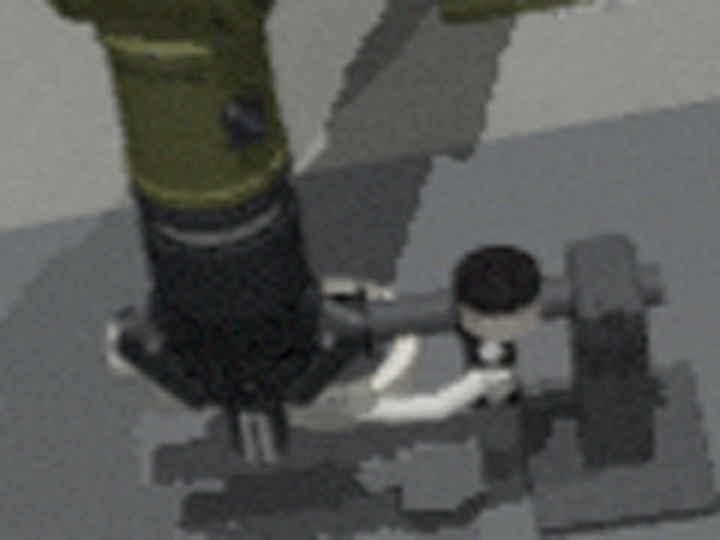

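View pics/c3_top.png

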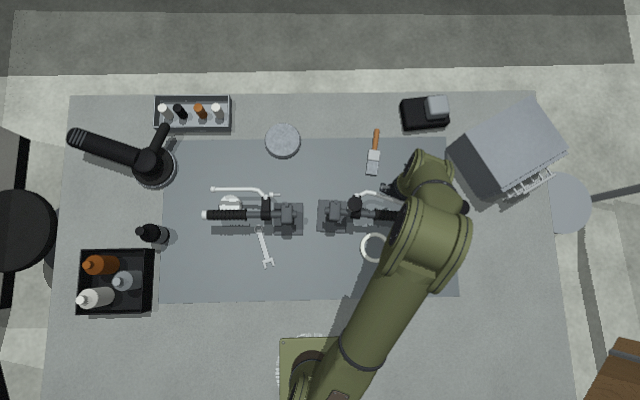

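```bash
python3 - <<'E'
from h import *
from scipy.optimize import brentq
s=env.read_state()
a=-0.098; Rm=np.array([[np.cos(a),-np.sin(a)],[np.sin(a),np.cos(a)]])
t=env.read_camera('scene'); c=cloud(t).reshape(-1,3); col=t['color'].reshape(-1,3).astype(int)
ball=np.array([559.,-314.5]); piv=ball-Rm@np.array([30,-165.])
piv=piv+0
br=(col.min(1)>110)&(c[:,2]>128)&(c[:,2]<145)&(c[:,0]>530)&(c[:,0]<575)&(c[:,1]>-245)&(c[:,1]<-205)
q=(c[br,:2]-piv)@Rm   # bar axes
q=q[q[:,1]<-60]
th=[np.arctan2(*[0,1]) for _ in ()]
for x in q:
    r=np.hypot(*x); phi=np.arctan2(x[1],x[0]); th.append(-np.arccos(30/r)-phi)
print(piv,len(q),np.percentile(th,[10,25,50,75,90]).round(3),q.min(0),q.max(0))
E
```

```text
[ 545.28807439 -147.35639978] 24 [0.187 0.205 0.27  0.299 0.332] [  5.98942237 -79.35735179] [ 18.51160423 -60.89672339]
```

The blade fitted about its pivot gives a median of 0.27 rad, which agrees with the 0.26 stop. The holding force is steady at about 14 N, so I'm handing the job in.

```bash
python3 -c "
from station import env
s=env.read_state();print(s['t'],s['contact_force'],s['tool_pos']);print(env.close_job())"
```

```text
12.85 [14.12930741 -3.95241724 -8.37783193] [ 546.49169933 -271.28976494  112.39847284]
the job is handed in; nothing more can be done
None
```

I pressed the brake lever (the one with the fluid pot) to its stop from the front with shut fingers and held it there for about 1.1 s. I then let it come right out, pressed it to the stop again, and handed in at 12.85 s while still holding it. No verdict was reported.

**What the last checks showed**
- **At the stop:** the first press stalled at x ≈ 547.7 mm and the second at x ≈ 546.5 mm, 3 mm further along the blade, while the force kept rising. The last reading was about 14 N horizontally, plus 8 N vertical from friction. All my readings stayed under about 17 N, well below the 60 N limit.
- **Between the presses:** the contact force was zero and the fingers were about 12 mm clear of the blade. The lever looked the same as before the first press.
- **Other things:** in the last top picture the clutch lever, wrench and wax tin are where they started. The arm partly hides the tape and jar. The tape's visible part matches its start position, but the network no longer found the jar, which the arm never went near.

**Where the checks disagreed**
- **Lever angle while held:** a straight-line fit in the scene picture gave about 0.22 rad. A fit about the pivot gave a median of 0.27 rad, but with a wide spread (0.19 to 0.33). Both had few pixels.
- **Unusable fits:** the wrist picture fits with the fingers on the lever and the scene fit with the lever out were no use, because the blade was mostly hidden. I therefore relied on the force and stall readings for the stop.

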